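Blank off the open outlet of a purge-gas manifold on a floating optical platform

TASK

One outlet of the gas manifold on the floating breadboard is still open. Take the blanking plug, the one with the plain round head, out of the strip and push it into the open push-in fitting until it is fully home on its stop, keep hold of it and tug it upward so that the platform visibly rises with it (by some 3 to 4 mm), to prove that it has locked, then let go and leave it locked in, with the platform floating freely. Work by feel, because the platform gives way under the hand: never drive it down or up against its travel stops, and leave the other parts and tools where they are.

Things in the scene. Friction and masses are not known exactly. Their poses are not given: they have to be found in the camera images.
- plug: blanking plug of plain steel, 67 mm long, about 60 g, upright in one hole of the strip. Origin: centre of the stem's tip; z along its axis to the head. Stem 16 mm in diameter for 33 mm, tapering to 12 mm over the 5 mm at the tip, with a 12 mm locking groove 9 to 17 mm from the tip; then the plain round head to grip, 21 mm in diameter, from 33 to 67 mm.
- strip: aluminium strip bolted to the table, 50 x 165 x 30 mm, long along its y. Origin under its centre. Three holes, 17 mm in diameter and 20 mm deep, in a row along y at -55, 0 and 55 mm hold plug, silencer and reducer in any order; each stands on its hole's floor, tip 10 mm above the table.
- port (a point): the open push-in fitting, middle one of three upright fittings in a row: centre of its black release collar's rim. z up along the axis, y along the row. Collar 23 mm in diameter, bevelled mouth 21 mm leading to a 17 mm bore; fitting body 30 mm. The neighbours, 58 mm away along y, are taken: a plug that is home (37 mm above the rim) and a dial gauge (42 mm). Rides on the platform.
- stop (a point): the stop in the open fitting, 30 mm below the rim, where the plug's tip is when home (head then 3 mm above the rim). Going in, it meets spring teeth 13 to 17 mm down (3 to 8 N; the collar gives 2 mm), then, from 26 mm, a sprung face seal (5 rising to 12 N); the teeth snap into the groove from 28.5 mm, then it is hard on the stop. Let go or pulled (it holds 16 N) it rises 3 to 4 mm and locks.
- platform (a joint): height of the floating platform (m) from rest: 0 at rest, negative pressed down, travel stops at -0.006 and 0.006. Aluminium breadboard 260 x 300 x 13 mm, 12 kg, on four air isolators, top 56 mm above the table, carrying the manifold (block 42 x 200 x 34 mm) and optics. It moves straight up and down only, springs back at about 3 N per mm, well damped.
- stand: the four black air isolators under the platform, fixed to the table, with all that floats on them. Origin on the table, below the middle of the platform; x and y along the platform's edges.
- silencer: plug-in silencer, bystander: the same 16 mm stem as the plug, under a fat ribbed body 22 mm in diameter and 39 mm tall (70 mm overall). Origin at the stem's tip.
- reducer: plug-in reducer, bystander: the same 16 mm stem, under a 24 mm flange 12 mm thick and a thinner 17 mm nozzle (60 mm overall). Origin at the stem's tip.
- objective: microscope objective standing on the table, bystander, 33 mm in diameter, 52 mm tall; origin under its centre
- hexdriver: hex driver lying on the table, bystander: handle 90 x 17 mm, blade 90 mm; origin under the joint of the two, x along the blade
- postbase: steel post on a round foot, bystander, foot 32 mm in diameter, 81 mm tall; origin under its centre
- slidebox: box for microscope slides, bystander, 85 x 32 x 30 mm; origin under its centre
- oil: small amber bottle, bystander, 28 mm in diameter, 55 mm tall; origin under its centre
- spanner: open spanner lying on the table, bystander, 140 mm long along x

How it is judged:
By the outcome, as a careful person would: the job done as asked, in the order asked, and still so for the second after the job is handed in, with the robot touching nothing.
It also fails if it takes over 70 s, if anything falls off the work surface, if the arm or the gripper's body presses on something with over 40 N, if the wrist force passes 120 N, or if a joint passes its speed limit or range.

ROBOT

A 6-joint arm with a two-finger parallel gripper is mounted at the origin on the work surface. World frame = base frame: x ahead of the robot, y to its left, z up, the work surface at z = 0. Lengths are in m, angles in degrees, forces in N, time in s.
With the tool pointing down it reaches from about 0.325 to 0.9 m from the base axis. Payload 3.5 kg.
Tool frame: the origin (TCP) lies on the centre line of the jaws, within the pads' length; the fingertips stand 25 mm ahead of it and the grasp point (between the pads) lies 6 mm ahead of it; z points along the fingers, y is the line along which they close (so a half turn about z gives the same grasp; the last joint's range is limited). The gripper opens to 85 mm and grips with 20 to 120 N. Pads are 22 mm wide; open, the fingers measure 114 mm over their backs; the gripper's body (76 mm by 85 mm) begins 54 mm behind the grasp point. The pads swing forward as they close: fully open they stand 13 mm farther back than shut.
Start: joints at [66.039, 15.837, -1.513, 72.651, 0, 84.076], TCP at [0.194, 0.594, 0.256] pointing down, gripper open.
Joint ranges: [-178.77, 178.77], [-48.84, 107.48], [-61.69, 71.31], [-111.58, 123.2], [-90, 87.43], [-180, 180]. Speed limits (degrees/s): [147.25, 147.25, 180, 180, 180, 180].

INTERFACE

Orientations are given as [roll, pitch, yaw] about the fixed x, y, z axes, in that order (R = Rz(yaw) Ry(pitch) Rx(roll)).
In Python, from workcell import r gives the robot as it stands.
- The arm moves only by the tool jog_arm, never from a script. Its arguments are lists of equal length, an entry for each row: "gripper": the finger opening in m, from 0 to 0.0854; "linear": the shift along the world's x, y, z in m, a list of three; "twist": the turn, a rotation vector about the world's x, y, z in degrees, a list of three. A call has 1 to 8 rows; each row is the pose to reach, as a shift and turn from the pose commanded when the call began; what a row does not reach only later rows make up. A row lasts 1/12 s, in which the tool goes at most 41.7 mm and 7.16 degrees, less where a joint would pass 70% of its speed; a pose out of reach is approached as far as the arm can. A call with a gripper value outside its range is refused whole. The fingers move at their own pace and stop on an object; "squeeze" is the grip in N (left out, the last holds). Time passes only in rows, so rows that repeat a pose let the fingers close. It gives the time, the measured TCP pose, the force, the opening and the grip force at its end, in the units of the state.
- r.state(): the state, without advancing time (a new reading comes with each control period).
- r.get_image(name): name is "scene" or "top" or "wrist"; returns the picture (384x512x3 uint8, blue, green, red); there is no depth.
- r.camera_params(name): a dict with "fx", "fy", "cx", "cy" (pixels), "k1" (the pictures are not rectified: a ray, as slopes to the right and down, at radius r is drawn at 1 + k1 r^2 times it, then the intrinsics apply), "camera_from_world" (4x4, takes a point from world to camera coordinates); the wrist camera has in their place "tool_from_camera" (4x4, takes a point from camera to tool coordinates, whose origin is the TCP and whose axes are the flange's). Camera axes: x right, y up, looking along -z (the intrinsics and any distortion apply to the point x, -y, -z); pixel columns grow to the right and rows downward; lengths in m; the calibration is good to about 2 mm. A picture is of the moment at which its call begins: read the wrist's pose just before it. camera_params takes no time and is no camera call.
- r.sign_off(): hands the job in; it is judged then, once.
The state is a dict: "clock": time; "joint_pos": joint angles; "joint_velocities": joint speeds; "joint_efforts": joint torques, N m; "ee_pos": TCP position; "eef_rot": TCP orientation; "contact_force": force on the tool from outside, world axes, zero at the start; "torque": the same for the moment, N m; "width": finger opening in m; "grasp_force": force on a finger pad.
Only numpy, scipy, OpenCV 4.12 (cv2) and the standard library are available. Lean on these libraries where they do the work, as an engineer would, in place of code of your own. Each camera call takes 0.05 s, during which the arm holds its last target. There are 200 camera calls.

## Working session

There is one attempt and no reset: what is moved stays moved. The work goes in short steps, Python scripts to look and compute and a tool call to move; the robot and the scene stay as the last step left them, time stands still between calls to the robot, and variables do not carry over. Pictures are saved under pics/ and viewed, at most 10 in all, crops included, and the job is handed in when it is done.

Besides the shell and the picture viewer there is one more tool, called after "Request:" as name(argument=value, ...), one argument or row to a line, values as JSON. jog_arm: Moves the arm, as the interface text tells. Its arguments: {"type":"object","properties":{"gripper":{"type":"array","items":{"type":"number"}},"linear":{"type":"array","items":{"type":"array","items":{"type":"number"}}},"twist":{"type":"array","items":{"type":"array","items":{"type":"number"}}},"squeeze":{"type":"number"}},"required":["gripper","linear","twist"]}

```bash
mkdir -p pics; ls; python3 - <<'E'
from workcell import r
import cv2
print(r.state())
for n in ("scene","top","wrist"):
    im=r.get_image(n); cv2.imwrite(f"pics/{n}0.png",im)
    print(n,r.camera_params(n))
a=cv2.imread("pics/scene0.png");b=cv2.imread("pics/top0.png")
E
```

```text
pics
{'clock': 0.0, 'joint_pos': array([ 6.60403149e+01,  1.58799644e+01, -1.59928050e+00,  7.26503275e+01,
       -6.34717295e-04,  8.40759161e+01]), 'joint_velocities': array([ 0.01213682, -0.0485715 ,  0.04134276, -0.15315621, -0.05043668,
        0.00181516]), 'joint_efforts': array([-1.25846156e-03, -4.45508587e+01,  2.95203781e+01,  1.63797702e-02,
       -2.48520646e-04, -3.88795641e-06]), 'ee_pos': array([0.19321508, 0.59361432, 0.25512932]), 'eef_rot': array([-1.79871054e+02, -1.27419152e-02,  1.61964385e+02]), 'contact_force': array([-0.14012571,  0.10060954, -0.33910594]), 'torque': array([ 0.01727754,  0.00884766, -0.02481429]), 'grasp_force': 0.0, 'width': 0.08565459474867461}
scene {'fx': 448.6883113838405, 'fy': 448.6883113838405, 'cx': 261.51563920649926, 'cy': 198.09482229772235, 'k1': -0.10057948636211234, 'camera_from_world': array([[ 0.61733447,  0.78666606, -0.00739316, -0.37640073],
       [-0.57724737,  0.4593385 ,  0.67512489,  0.25474734],
       [ 0.5344938 , -0.41251019,  0.7376664 , -1.6820479 ],
       [ 0.        ,  0.        ,  0.        ,  1.        ]]
[... 202 characters left out ...]
9,  0.01754417],
       [ 0.98311029,  0.01557362,  0.18235029, -0.56837369],
       [-0.1819188 , -0.0256885 ,  0.98297795, -1.11766008],
       [ 0.        ,  0.        ,  0.        ,  1.        ]])}
wrist {'fx': 319.5227394535182, 'fy': 319.5227394535182, 'cx': 256.1759668294271, 'cy': 184.33540990416577, 'k1': -0.013401711045416409, 'tool_from_camera': array([[ 3.08384419e-04,  9.61705496e-01,  2.74084738e-01,
         6.98620828e-02],
       [ 9.99999639e-01, -5.13660397e-04,  6.77183712e-04,
         5.97331386e-04],
       [ 7.92037773e-04,  2.74084430e-01, -9.61705307e-01,
        -1.16689293e-01],
       [ 0.00000000e+00,  0.00000000e+00,  0.00000000e+00,
         1.00000000e+00]])}
```

View pics/scene0.png

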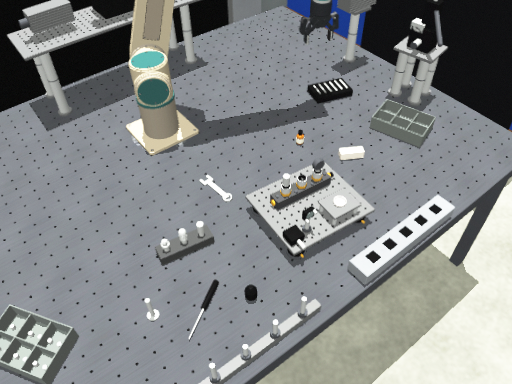

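View pics/top0.png

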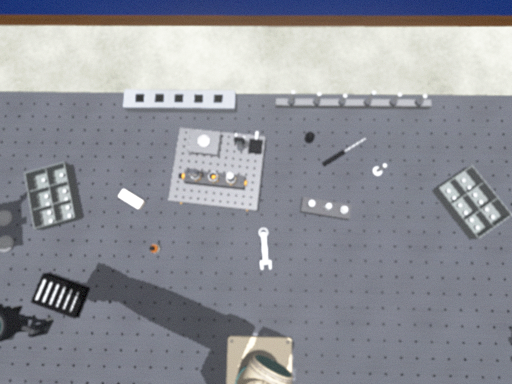

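The scene shows the strip at about (185,243) and the manifold at about (302,188). In the top view they are at (327,208) and (213,178). I'll enlarge both areas.

```bash
python3 - <<'E'
import cv2,numpy as np
s=cv2.imread("pics/scene0.png");t=cv2.imread("pics/top0.png")
c=lambda im,x,y,w,h:cv2.resize(im[y:y+h,x:x+w],(400,300),interpolation=cv2.INTER_CUBIC)
cv2.imwrite("pics/crops.png",np.vstack([np.hstack([c(s,145,205,80,60),c(s,255,150,100,75)]),np.hstack([c(t,290,180,80,60),c(t,165,140,100,75)])]))
E
```

```text
(no output)
```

View pics/crops.png

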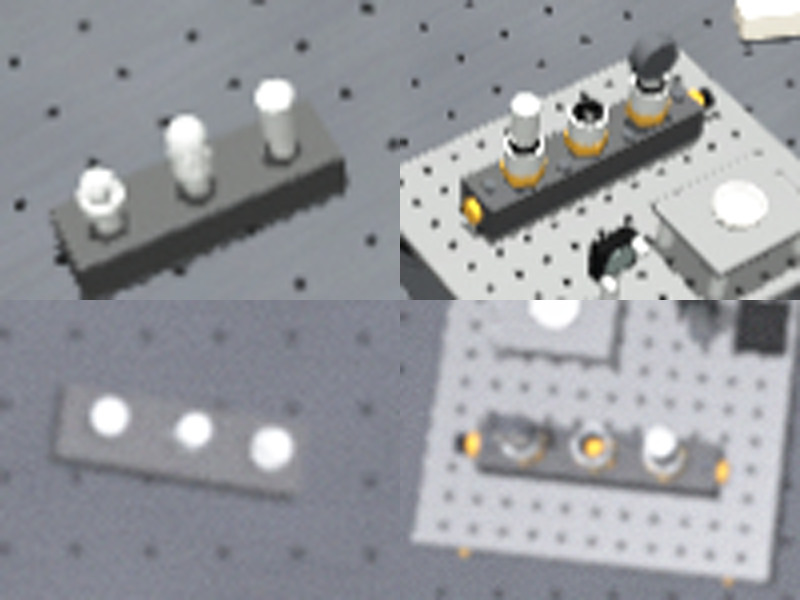

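Scene crop: the right-hand part is a plain cylinder, so it's the plug, with its head centre at about (200,223.4) in the scene and (312,203) in the top view. The open fitting's mouth is at about (301.8,177) in the scene and (213.3,176) in the top view. I'll triangulate these, then check them with the wrist camera.

```bash
cat > h.py <<'E'
import numpy as np, cv2
from workcell import r
from scipy.spatial.transform import Rotation as R
from scipy.optimize import least_squares
def cam(name, st=None):
    p=r.camera_params(name)
    if name=="wrist":
        T=np.eye(4);T[:3,:3]=R.from_euler("xyz",st["eef_rot"],degrees=True).as_matrix();T[:3,3]=st["ee_pos"]
        return p,np.linalg.inv(T@p["tool_from_camera"])
    return p,p["camera_from_world"]
def proj(c,X):
    p,M=c; q=M[:3,:3]@np.asarray(X)+M[:3,3]
    s=np.array([q[0],-q[1]])/-q[2]; s=s*(1+p["k1"]*(s@s))
    return np.array([p["fx"]*s[0]+p["cx"],p["fy"]*s[1]+p["cy"]])
def onplane(c,uv,z):
    f=lambda a:proj(c,[a[0],a[1],z])-uv
    return least_squares(f,[.5,.1]).x
def tri(obs,x0=(.5,.1,.1)):
    f=lambda X:np.concatenate([proj(c,X)-uv for c,uv in obs])
    s=least_squares(f,x0); return s.x,s.fun
E
python3 - <<'E'
from h import *
s,t=cam("scene"),cam("top")
for n,a,b in [("plug",(200,223.4),(312,203.2)),("sil",(182,231),(328.8,206)),("red",(165,243),(344.3,209.5)),("port",(301.75,177),(213.25,176)),("homeplug",(286,176),(230,175.5))]:
    print(n,tri([(s,a),(t,b)]),onplane(s,a,.077),onplane(t,b,.077))
E
```

```text
plug (array([ 0.53063944, -0.16245439,  0.0800402 ]), array([-0.83289194,  0.07902181, -0.82779823, -0.45488252])) [ 0.52956922 -0.15933802] [ 0.52966863 -0.16554336]
sil (array([ 0.5221975 , -0.21678393,  0.07963738]), array([-0.69240887,  0.04711111, -0.69522157, -0.37008487])) [ 0.52124668 -0.21435659] [ 0.5214197  -0.21949872]
red (array([ 0.51427808, -0.27089552,  0.06003238]), array([-0.63186222,  0.02753598, -0.64378442, -0.33232721])) [ 0.52817187 -0.27357575] [ 0.51087005 -0.2689384 ]
port (array([0.60502567, 0.15380398, 0.12710959]), array([-0.70138287,  0.18668484, -0.64367175, -0.42370371])) [0.56982968 0.19175067] [0.61526396 0.15888427]
homeplug (array([0.598961  , 0.09702556, 0.1618273 ]), array([-0.53693932,  0.12957832, -0.49560617, -0.31830474])) [0.53581974 0.15610864] [0.61778037 0.103447  ]
```

Request:
jog_arm(
  gripper=[0.085, 0.085, 0.085, 0.085, 0.085, 0.085, 0.085, 0.085],
  linear=[
    [0.017, -0.037, 0],
    [0.034, -0.074, 0],
    [0.05, -0.111, 0],
    [0.067, -0.148, 0],
    [0.084, -0.185, 0],
    [0.101, -0.222, 0],
    [0.118, -0.259, 0],
    [0.134, -0.296, 0],
  ],
  twist=[
    [0, 0, -5],
    [0, 0, -10],
    [0, 0, -15],
    [0, 0, -20],
    [0, 0, -25],
    [0, 0, -30],
    [0, 0, -35],
    [0, 0, -40],
  ],
)

```text
clock: 0.82
ee_pos: [0.3277, 0.2964, 0.2562]
eef_rot: [180.0, 0.0, 121.8]
contact_force: [0.8, 0.0, -0.1]
width: 0.0848
grasp_force: 0.0
```

Request:
jog_arm(
  gripper=[0.085, 0.085, 0.085, 0.085, 0.085, 0.085, 0.085, 0.085],
  linear=[
    [0.017, -0.037, 0],
    [0.034, -0.074, 0],
    [0.05, -0.111, 0],
    [0.067, -0.148, 0],
    [0.084, -0.185, 0],
    [0.101, -0.222, 0],
    [0.118, -0.259, 0],
    [0.134, -0.296, 0],
  ],
  twist=[
    [0, 0, -5],
    [0, 0, -10],
    [0, 0, -15],
    [0, 0, -20],
    [0, 0, -25],
    [0, 0, -30],
    [0, 0, -35],
    [0, 0, -40.7],
  ],
)

```text
clock: 1.48
ee_pos: [0.4618, 0.0002, 0.2562]
eef_rot: [180.0, -0.0, 81.0]
contact_force: [0.5, 1.1, -0.2]
width: 0.0851
grasp_force: 0.0
```

Request:
jog_arm(
  gripper=[0.085, 0.085, 0.085, 0.085, 0.085, 0.085, 0.085, 0.085],
  linear=[
    [0.017, -0.037, 0],
    [0.034, -0.074, -0.01],
    [0.05, -0.111, -0.03],
    [0.06, -0.14, -0.05],
    [0.069, -0.164, -0.056],
    [0.069, -0.164, -0.056],
    [0.069, -0.164, -0.056],
    [0.069, -0.164, -0.056],
  ],
  twist=[
    [0, 0, 0],
    [0, 0, 0],
    [0, 0, 0],
    [0, 0, 0],
    [0, 0, 0],
    [0, 0, 0],
    [0, 0, 0],
    [0, 0, 0],
  ],
)

```text
clock: 2.15
ee_pos: [0.5301, -0.1612, 0.2002]
eef_rot: [-179.9, -0.0, 81.3]
contact_force: [-0.4, 0.1, 0.3]
width: 0.0853
grasp_force: 0.0
```

```bash
python3 - <<'E'
from h import *
st=r.state();im=r.get_image("wrist");print(st["clock"],st["ee_pos"],st["eef_rot"],st["contact_force"])
np.save("w1.npy",st,allow_pickle=True)
cv2.imwrite("pics/w1.png",im)
print(proj(cam("wrist",st),[.5306,-.1625,.077]))
E
```

```text
2.15 [ 0.53009134 -0.16123257  0.20022008] [-1.79942918e+02 -4.04283139e-02  8.12576813e+01] [-0.42068245  0.06827948  0.32527651]
[257.55736221 187.82377492]
```

View pics/w1.png

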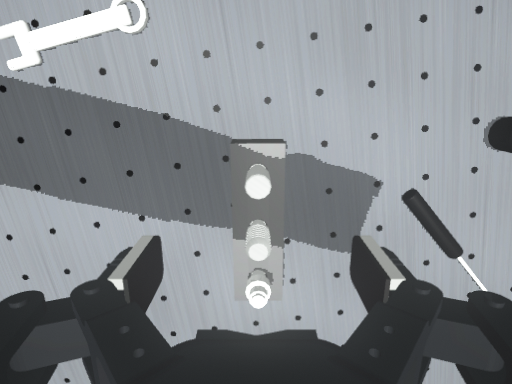

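The wrist view confirms it: the plain head's top face is at about (258,187), where I predicted (257.6,187.8). The ribbed silencer is at (258,240), the reducer is at (258,292), and the strip is aligned with the image. I'll descend and grip.

Request:
jog_arm(
  gripper=[0.085, 0.085, 0.07, 0.06, 0.05, 0.045, 0.045, 0.045],
  linear=[
    [0, -0.001, -0.03],
    [0, -0.001, -0.06],
    [0, -0.001, -0.09],
    [0, -0.001, -0.11],
    [0, -0.001, -0.12],
    [0, -0.001, -0.127],
    [0, -0.001, -0.127],
    [0, -0.001, -0.127],
  ],
  twist=[
    [0, 0, 0],
    [0, 0, 0],
    [0, 0, 0],
    [0, 0, 0],
    [0, 0, 0],
    [0, 0, 0],
    [0, 0, 0],
    [0, 0, 0],
  ],
)

```text
clock: 2.87
ee_pos: [0.5314, -0.1626, 0.0745]
eef_rot: [179.9, 0.0, 81.3]
contact_force: [0.4, 0.8, 0.3]
width: 0.045
grasp_force: 0.0
```

```bash
python3 - <<'E'
from h import *
st=r.state();im=r.get_image("wrist");print(st["clock"],st["ee_pos"],st["eef_rot"],st["contact_force"],st["width"])
cv2.imwrite("pics/w2.png",cv2.resize(im[180:384,106:406],(750,510)))
print(proj(cam("wrist",st),[.5306,-.1625,.077]))
E
```

```text
2.8667 [ 0.53137396 -0.16260523  0.0744753 ] [1.79898944e+02 2.49053625e-02 8.13061132e+01] [0.40608537 0.8038275  0.27805774] 0.04502984531132318
[254.94480527 273.55852481]
```

View pics/w2.png

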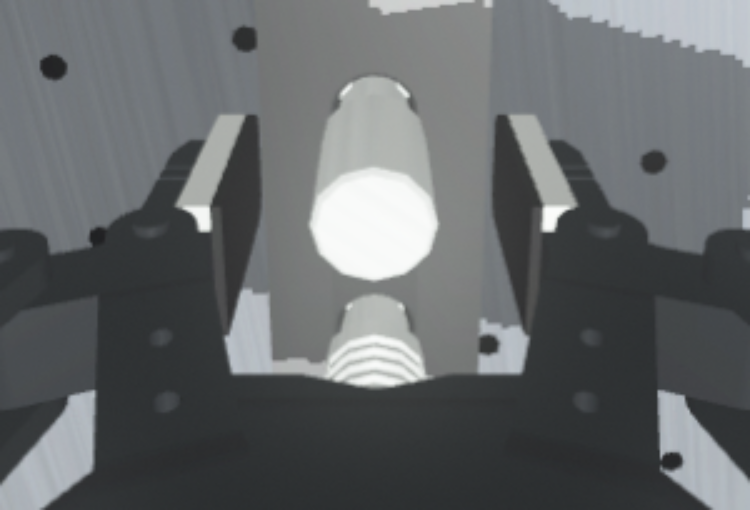

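The head centre is at crop (374,224), full (255.6,269.6), about 4 px above the prediction. It's well centred between the jaws, so I'll nudge +1 mm in y and close.

Request:
jog_arm(
  gripper=[0.035, 0.025, 0.015, 0.01, 0.01, 0.01, 0.01, 0.01],
  linear=[
    [0, 0.001, -0.001],
    [0, 0.001, -0.001],
    [0, 0.001, -0.001],
    [0, 0.001, -0.001],
    [0, 0.001, -0.001],
    [0, 0.001, -0.001],
    [0, 0.001, -0.001],
    [0, 0.001, -0.001],
  ],
  twist=[
    [0, 0, 0],
    [0, 0, 0],
    [0, 0, 0],
    [0, 0, 0],
    [0, 0, 0],
    [0, 0, 0],
    [0, 0, 0],
    [0, 0, 0],
  ],
  squeeze=100,
)

```text
clock: 3.58
ee_pos: [0.5313, -0.162, 0.0737]
eef_rot: [179.9, 0.0, 81.3]
contact_force: [-1.3, 0.6, 6.6]
width: 0.0174
grasp_force: 97.5
```

Request:
jog_arm(
  gripper=[0.01, 0.01, 0.01, 0.01, 0.01, 0.01],
  linear=[
    [0, 0, 0],
    [0, 0, 0.002],
    [0, 0, 0.006],
    [0, 0, 0.012],
    [0, 0, 0.02],
    [0, 0, 0.02],
  ],
  twist=[
    [0, 0, 0],
    [0, 0, 0],
    [0, 0, 0],
    [0, 0, 0],
    [0, 0, 0],
    [0, 0, 0],
  ],
)

```text
clock: 4.08
ee_pos: [0.5315, -0.1622, 0.0941]
eef_rot: [179.9, 0.0, 81.3]
contact_force: [0.3, -0.3, -0.7]
width: 0.0171
grasp_force: 97.8
```

Request:
jog_arm(
  gripper=[0.01, 0.01, 0.01, 0.01, 0.01, 0.01],
  linear=[
    [0, 0, 0.03],
    [0, 0, 0.06],
    [0, 0, 0.09],
    [0, 0, 0.12],
    [0, 0, 0.12],
    [0, 0, 0.12],
  ],
  twist=[
    [0, 0, 0],
    [0, 0, 0],
    [0, 0, 0],
    [0, 0, 0],
    [0, 0, 0],
    [0, 0, 0],
  ],
)

```text
clock: 4.58
ee_pos: [0.5319, -0.1623, 0.2149]
eef_rot: [179.7, 0.1, 81.3]
contact_force: [0.3, -0.1, -0.8]
width: 0.0172
grasp_force: 97.9
```

```bash
python3 - <<'E'
from h import *
st=r.state();im=r.get_image("wrist");s=r.get_image("scene")
print(st["clock"],st["ee_pos"],st["eef_rot"],st["contact_force"],st["torque"],st["width"])
uv=proj(cam("scene"),[.531,-.162,.2]);u,v=map(int,uv)
a=cv2.resize(im[180:384,146:366],(440,408),interpolation=cv2.INTER_CUBIC)
b=cv2.resize(s[v-35:v+33,u-30:u+30],(360,408),interpolation=cv2.INTER_CUBIC)
cv2.imwrite("pics/w3.png",np.hstack([a,b]))
T=np.array(st["ee_pos"])
for n,d in (("top",(0,0,.004)),("tip",(0,0,-.063))): print(n,proj(cam("wrist",st),T+d),proj(cam("scene"),T+d),(u,v))
E
```

```text
4.5833 [ 0.53185861 -0.16231665  0.21489116] [1.79731873e+02 7.59176787e-02 8.12633789e+01] [ 0.26815501 -0.10784992 -0.75871491] [0.01120326 0.02104705 0.02744529] 0.01723952386312053
top [256.91176915 275.53849879] [193.61567217 190.07348343] (194, 194)
tip [256.1332136  214.24812976] [196.53883497 207.01396028] (194, 194)
```

View pics/w3.png

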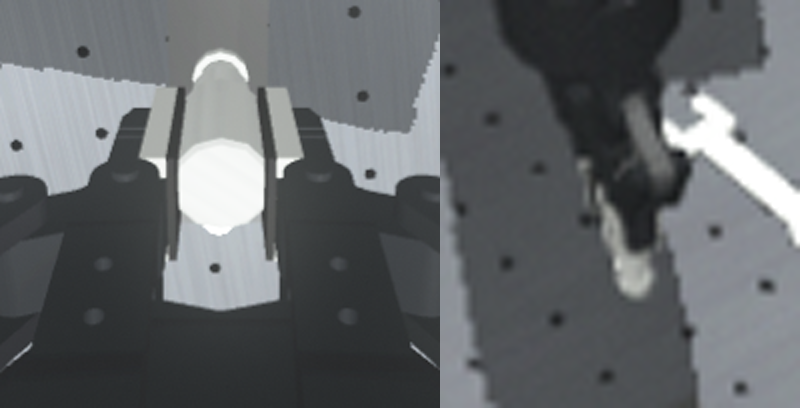

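The plug is held upright: head at full-frame (257,273.5), against (256.9,275.5) predicted for the TCP axis, so it sits about 0.7 mm off in +y. Next I'll look at the port from above, offset in y.

Request:
jog_arm(
  gripper=[0.01, 0.01, 0.01, 0.01, 0.01, 0.01, 0.01, 0.01],
  linear=[
    [0.01, 0.03, 0.015],
    [0.02, 0.065, 0.03],
    [0.03, 0.1, 0.045],
    [0.042, 0.14, 0.045],
    [0.054, 0.18, 0.045],
    [0.064, 0.215, 0.045],
    [0.07, 0.235, 0.045],
    [0.073, 0.242, 0.045],
  ],
  twist=[
    [0, 0, 0],
    [0, 0, 0],
    [0, 0, 0],
    [0, 0, 0],
    [0, 0, 0],
    [0, 0, 0],
    [0, 0, 0],
    [0, 0, 0],
  ],
)

```text
clock: 5.35
ee_pos: [0.6026, 0.0836, 0.2547]
eef_rot: [-179.8, -0.0, 81.5]
contact_force: [-0.3, -0.5, -0.9]
width: 0.0173
grasp_force: 97.9
```

Request:
jog_arm(
  gripper=[0.01, 0.01, 0.01],
  linear=[
    [0, 0, 0],
    [0, 0, 0],
    [0, 0, 0],
  ],
  twist=[
    [0, 0, 0],
    [0, 0, 0],
    [0, 0, 0],
  ],
)

```text
clock: 5.6
ee_pos: [0.6027, 0.079, 0.2563]
eef_rot: [-179.9, 0.1, 81.2]
contact_force: [0.3, 0.1, -1.0]
width: 0.0175
grasp_force: 97.9
```

```bash
python3 - <<'E'
from h import *
st=r.state();im=r.get_image("wrist")
import pickle;pickle.dump(st,open("st4.pkl","wb"))
print(st["clock"],st["ee_pos"],st["eef_rot"],st["contact_force"],st["width"])
cv2.imwrite("pics/w4.png",cv2.resize(im[10:310,106:406],(600,600),interpolation=cv2.INTER_CUBIC))
c=cam("wrist",st)
print(proj(c,[.605,.1538,.127]),proj(c,[.599,.097,.1638]))
E
```

```text
5.6 [0.6027264  0.07900106 0.25632265] [-1.79881291e+02  5.82928727e-02  8.11854306e+01] [ 0.29464068  0.1394691  -1.01920781] 0.017469826396406166
[244.43073975  87.12881613] [247.32179447 174.41631747]
```

View pics/w4.png

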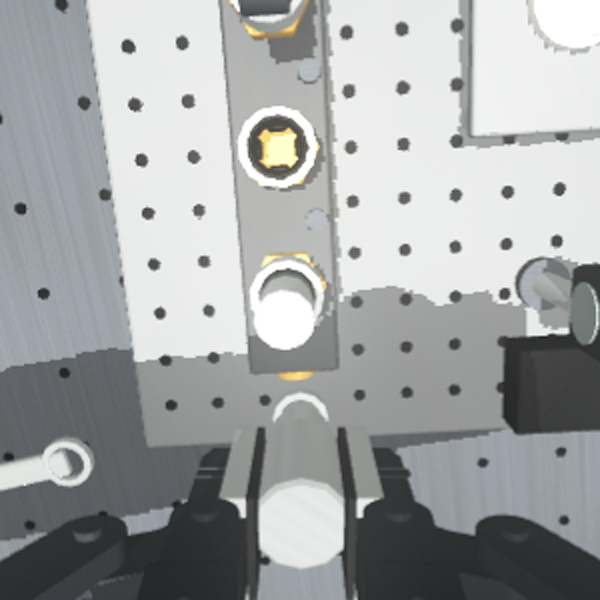

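The open port's white body ring is centred at crop (278.5,146), full (245.2,83). The neighbouring home plug's head is at full (248.5,169.5), and the held plug's head is at full (257,272.5).

```bash
python3 - <<'E'
from h import *
import pickle;st=pickle.load(open("st4.pkl","rb"));c=cam("wrist",st);s,t=cam("scene"),cam("top")
print("port z.127",onplane(c,(245.2,83),.127),"tri3",tri([(s,(301.75,177)),(t,(213.25,176)),(c,(245.2,83))]))
print("home",onplane(c,(248.5,169.5),.164),tri([(s,(286,176)),(t,(230,175.5)),(c,(248.5,169.5))]))
z=st["ee_pos"][2]+.0035
print("held",onplane(c,(257,272.5),z),st["ee_pos"])
print("holes", [onplane(c,(106+a/2,10+b/2),.056) for a,b in ((346,33),(358,350))])
E
```

```text
port z.127 [0.60603214 0.15658533] tri3 (array([0.60584174, 0.15644255, 0.12520476]), array([ 0.11016449,  0.40324737, -1.38221504, -0.54937325, -0.13754811,
        0.31217687]))
home [0.60034176 0.10028813] (array([0.59990736, 0.09905277, 0.15930295]), array([ 0.18911784,  0.62774189, -1.07358701, -0.43954015, -0.16613841,
        0.24576068]))
held [0.60294971 0.08004777] [0.6027264  0.07900106 0.25632265]
holes [array([0.64211148, 0.20261914]), array([0.6282057 , 0.05345234])]
```

Request:
jog_arm(
  gripper=[0.01, 0.01, 0.01, 0.01, 0.01, 0.01, 0.01, 0.01],
  linear=[
    [0.001, 0.02, 0],
    [0.002, 0.045, 0],
    [0.003, 0.07, 0],
    [0.003, 0.0765, 0],
    [0.003, 0.0765, -0.02],
    [0.003, 0.0765, -0.04],
    [0.003, 0.0765, -0.05],
    [0.003, 0.0765, -0.055],
  ],
  twist=[
    [0, 0, 1],
    [0, 0, 2],
    [0, 0, 3.4],
    [0, 0, 3.4],
    [0, 0, 3.4],
    [0, 0, 3.4],
    [0, 0, 3.4],
    [0, 0, 3.4],
  ],
)

```text
clock: 6.32
ee_pos: [0.605, 0.1553, 0.2001]
eef_rot: [-179.8, 0.1, 84.6]
contact_force: [0.3, 0.1, -1.2]
width: 0.0173
grasp_force: 97.9
```

Request:
jog_arm(
  gripper=[0.01, 0.01, 0.01, 0.01],
  linear=[
    [0, 0, 0],
    [0, 0, 0],
    [0, 0, 0],
    [0, 0, 0],
  ],
  twist=[
    [0, 0, 0],
    [0, 0, 0],
    [0, 0, 0],
    [0, 0, 0],
  ],
)

```text
clock: 6.65
ee_pos: [0.6074, 0.1567, 0.2037]
eef_rot: [179.9, -0.0, 84.6]
contact_force: [0.5, -0.6, -0.2]
width: 0.0174
grasp_force: 97.9
```

```bash
python3 - <<'E'
from h import *
st=r.state();w=r.get_image("wrist");s=r.get_image("scene");t=r.get_image("top")
print(st["clock"],st["ee_pos"],st["eef_rot"],st["contact_force"],st["width"])
c=lambda im,x,y,w,h:cv2.resize(im[y:y+h,x:x+w],(400,300),interpolation=cv2.INTER_CUBIC)
u,v=map(int,proj(cam("scene"),[.606,.1565,.125]));print(u,v)
cv2.imwrite("pics/w5.png",np.hstack([c(w,156,174,200,150),c(s,u-32,v-24,64,48)]))
k=cam("wrist",st);print(proj(k,st["ee_pos"]-[0,0,.0637]),proj(k,[.606,.1565,.125]))
E
```

```text
6.65 [0.6074366  0.15666393 0.20370783] [ 1.79866709e+02 -3.19300459e-02  8.46413059e+01] [ 0.48716201 -0.58524244 -0.21197897] 0.01739279590781282
301 177
[256.32997943 214.03438825] [254.08253795 206.05515525]
```

View pics/w5.png

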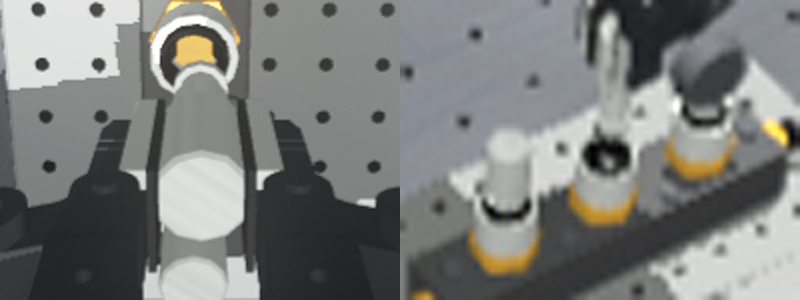

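The plug axis at the tip is at about col 256.3 and the port ring centre at about col 254, so the plug is about 1.2 mm too far in +x. The scene view agrees. I'll correct that and descend by feel.

Request:
jog_arm(
  gripper=[0.01, 0.01, 0.01, 0.01, 0.01, 0.01],
  linear=[
    [-0.001, 0, 0],
    [-0.001, 0, -0.004],
    [-0.001, 0, -0.008],
    [-0.001, 0, -0.012],
    [-0.001, 0, -0.015],
    [-0.001, 0, -0.015],
  ],
  twist=[
    [0, 0, 0],
    [0, 0, 0],
    [0, 0, 0],
    [0, 0, 0],
    [0, 0, 0],
    [0, 0, 0],
  ],
)

```text
clock: 7.3
ee_pos: [0.6047, 0.1567, 0.1859]
eef_rot: [-179.9, 0.0, 84.7]
contact_force: [-0.9, 0.7, 0.1]
width: 0.0173
grasp_force: 97.9
```

Request:
jog_arm(
  gripper=[0.01, 0.01, 0.01, 0.01],
  linear=[
    [0, 0, -0.001],
    [0, 0, -0.003],
    [0, 0, -0.004],
    [0, 0, -0.004],
  ],
  twist=[
    [0, 0, 0],
    [0, 0, 0],
    [0, 0, 0],
    [0, 0, 0],
  ],
)

```text
clock: 7.63
ee_pos: [0.6054, 0.1568, 0.1831]
eef_rot: [-180.0, 0.0, 84.7]
contact_force: [0.1, 0.2, -0.9]
width: 0.017
grasp_force: 97.9
```

Request:
jog_arm(
  gripper=[0.01, 0.01, 0.01, 0.01],
  linear=[
    [0, 0, -0.001],
    [0, 0, -0.002],
    [0, 0, -0.003],
    [0, 0, -0.003],
  ],
  twist=[
    [0, 0, 0],
    [0, 0, 0],
    [0, 0, 0],
    [0, 0, 0],
  ],
)

```text
clock: 7.97
ee_pos: [0.6054, 0.1567, 0.1801]
eef_rot: [-180.0, 0.0, 84.7]
contact_force: [-0.9, -0.6, -0.0]
width: 0.0175
grasp_force: 97.9
```

Request:
jog_arm(
  gripper=[0.01, 0.01, 0.01, 0.01],
  linear=[
    [0, 0, -0.001],
    [0, 0, -0.002],
    [0, 0, -0.003],
    [0, 0, -0.003],
  ],
  twist=[
    [0, 0, 0],
    [0, 0, 0],
    [0, 0, 0],
    [0, 0, 0],
  ],
)

```text
clock: 8.3
ee_pos: [0.6054, 0.1568, 0.177]
eef_rot: [-180.0, 0.0, 84.7]
contact_force: [0.8, -0.2, -1.3]
width: 0.0171
grasp_force: 97.9
```

Request:
jog_arm(
  gripper=[0.01, 0.01, 0.01, 0.01],
  linear=[
    [0, 0, -0.001],
    [0, 0, -0.002],
    [0, 0, -0.002],
    [0, 0, -0.002],
  ],
  twist=[
    [0, 0, 0],
    [0, 0, 0],
    [0, 0, 0],
    [0, 0, 0],
  ],
)

```text
clock: 8.63
ee_pos: [0.6054, 0.1568, 0.1752]
eef_rot: [-180.0, 0.0, 84.7]
contact_force: [-1.4, 0.6, -1.5]
width: 0.0173
grasp_force: 97.9
```

Request:
jog_arm(
  gripper=[0.01, 0.01, 0.01, 0.01],
  linear=[
    [0, 0, -0.001],
    [0, 0, -0.002],
    [0, 0, -0.002],
    [0, 0, -0.002],
  ],
  twist=[
    [0, 0, 0],
    [0, 0, 0],
    [0, 0, 0],
    [0, 0, 0],
  ],
)

```text
clock: 8.97
ee_pos: [0.6054, 0.1568, 0.1732]
eef_rot: [-180.0, 0.0, 84.7]
contact_force: [-0.5, 0.3, -1.2]
width: 0.017
grasp_force: 97.9
```

Request:
jog_arm(
  gripper=[0.01, 0.01, 0.01, 0.01],
  linear=[
    [0, 0, -0.001],
    [0, 0, -0.002],
    [0, 0, -0.002],
    [0, 0, -0.002],
  ],
  twist=[
    [0, 0, 0],
    [0, 0, 0],
    [0, 0, 0],
    [0, 0, 0],
  ],
)

```text
clock: 9.3
ee_pos: [0.6055, 0.1568, 0.1713]
eef_rot: [180.0, 0.0, 84.7]
contact_force: [0.0, 0.6, 0.2]
width: 0.0176
grasp_force: 97.9
```

Request:
jog_arm(
  gripper=[0.01, 0.01, 0.01, 0.01],
  linear=[
    [0, 0, -0.001],
    [0, 0, -0.002],
    [0, 0, -0.002],
    [0, 0, -0.002],
  ],
  twist=[
    [0, 0, 0],
    [0, 0, 0],
    [0, 0, 0],
    [0, 0, 0],
  ],
)

```text
clock: 9.63
ee_pos: [0.6056, 0.1568, 0.1694]
eef_rot: [180.0, 0.0, 84.7]
contact_force: [0.1, 0.4, 1.2]
width: 0.0172
grasp_force: 97.9
```

Request:
jog_arm(
  gripper=[0.01, 0.01, 0.01, 0.01],
  linear=[
    [0, 0, -0.001],
    [0, 0, -0.002],
    [0, 0, -0.002],
    [0, 0, -0.002],
  ],
  twist=[
    [0, 0, 0],
    [0, 0, 0],
    [0, 0, 0],
    [0, 0, 0],
  ],
)

```text
clock: 9.97
ee_pos: [0.6057, 0.1568, 0.1676]
eef_rot: [180.0, -0.0, 84.7]
contact_force: [-0.3, 0.1, 3.0]
width: 0.0173
grasp_force: 98.0
```

Request:
jog_arm(
  gripper=[0.01, 0.01, 0.01, 0.01],
  linear=[
    [0, 0, -0.001],
    [0, 0, -0.002],
    [0, 0, -0.002],
    [0, 0, -0.002],
  ],
  twist=[
    [0, 0, 0],
    [0, 0, 0],
    [0, 0, 0],
    [0, 0, 0],
  ],
)

```text
clock: 10.3
ee_pos: [0.6059, 0.1568, 0.1655]
eef_rot: [179.9, -0.0, 84.7]
contact_force: [-0.1, -0.5, 3.4]
width: 0.0175
grasp_force: 98.0
```

Request:
jog_arm(
  gripper=[0.01, 0.01, 0.01, 0.01],
  linear=[
    [0, 0, -0.001],
    [0, 0, -0.002],
    [0, 0, -0.002],
    [0, 0, -0.002],
  ],
  twist=[
    [0, 0, 0],
    [0, 0, 0],
    [0, 0, 0],
    [0, 0, 0],
  ],
)

```text
clock: 10.63
ee_pos: [0.6049, 0.1567, 0.1621]
eef_rot: [-179.9, 0.0, 84.7]
contact_force: [0.8, -0.3, -2.9]
width: 0.0175
grasp_force: 98.4
```

Request:
jog_arm(
  gripper=[0.01, 0.01, 0.01, 0.01],
  linear=[
    [0, 0, 0],
    [0, 0, 0],
    [0, 0, 0],
    [0, 0, 0],
  ],
  twist=[
    [0, 0, 0],
    [0, 0, 0],
    [0, 0, 0],
    [0, 0, 0],
  ],
)

```text
clock: 10.97
ee_pos: [0.6049, 0.1567, 0.1626]
eef_rot: [-179.9, 0.0, 84.7]
contact_force: [0.6, -0.6, -3.0]
width: 0.0174
grasp_force: 98.3
```

Request:
jog_arm(
  gripper=[0.01, 0.01, 0.01, 0.01],
  linear=[
    [0, 0, -0.001],
    [0, 0, -0.002],
    [0, 0, -0.002],
    [0, 0, -0.002],
  ],
  twist=[
    [0, 0, 0],
    [0, 0, 0],
    [0, 0, 0],
    [0, 0, 0],
  ],
)

```text
clock: 11.3
ee_pos: [0.605, 0.1567, 0.1613]
eef_rot: [-179.9, 0.0, 84.7]
contact_force: [-1.4, 0.0, 1.2]
width: 0.0174
grasp_force: 98.2
```

Request:
jog_arm(
  gripper=[0.01, 0.01, 0.01, 0.01],
  linear=[
    [0, 0, -0.001],
    [0, 0, -0.002],
    [0, 0, -0.002],
    [0, 0, -0.002],
  ],
  twist=[
    [0, 0, 0],
    [0, 0, 0],
    [0, 0, 0],
    [0, 0, 0],
  ],
)

```text
clock: 11.63
ee_pos: [0.6053, 0.1568, 0.1597]
eef_rot: [-180.0, -0.0, 84.7]
contact_force: [-3.9, -1.5, 4.9]
width: 0.0172
grasp_force: 98.8
```

Request:
jog_arm(
  gripper=[0.01, 0.01, 0.01, 0.01],
  linear=[
    [0, 0, -0.001],
    [0, 0, -0.002],
    [0, 0, -0.002],
    [0, 0, -0.002],
  ],
  twist=[
    [0, 0, 0],
    [0, 0, 0],
    [0, 0, 0],
    [0, 0, 0],
  ],
)

```text
clock: 11.97
ee_pos: [0.6056, 0.1569, 0.158]
eef_rot: [180.0, -0.0, 84.7]
contact_force: [-4.7, -0.4, 5.8]
width: 0.0177
grasp_force: 99.0
```

Request:
jog_arm(
  gripper=[0.01, 0.01, 0.01, 0.01],
  linear=[
    [-0.0005, 0, 0],
    [-0.0005, 0, 0],
    [-0.0005, 0, -0.001],
    [-0.0005, 0, -0.001],
  ],
  twist=[
    [0, 0, 0],
    [0, 0, 0],
    [0, 0, 0],
    [0, 0, 0],
  ],
)

```text
clock: 12.3
ee_pos: [0.6056, 0.1569, 0.1574]
eef_rot: [179.9, -0.0, 84.7]
contact_force: [-3.9, -0.8, 7.2]
width: 0.0174
grasp_force: 99.1
```

Request:
jog_arm(
  gripper=[0.01, 0.01, 0.01],
  linear=[
    [0, 0, -0.001],
    [0, 0, -0.001],
    [0, 0, -0.001],
  ],
  twist=[
    [0, 0, 0],
    [0, 0, 0],
    [0, 0, 0],
  ],
)

```text
clock: 12.55
ee_pos: [0.6056, 0.1569, 0.1566]
eef_rot: [179.9, -0.0, 84.7]
contact_force: [-4.4, -0.9, 8.4]
width: 0.0179
grasp_force: 99.2
```

Request:
jog_arm(
  gripper=[0.01, 0.01, 0.01],
  linear=[
    [0, 0, -0.001],
    [0, 0, -0.001],
    [0, 0, -0.001],
  ],
  twist=[
    [0, 0, 0],
    [0, 0, 0],
    [0, 0, 0],
  ],
)

```text
clock: 12.8
ee_pos: [0.6056, 0.1569, 0.1558]
eef_rot: [179.9, -0.0, 84.7]
contact_force: [-5.0, -1.2, 8.3]
width: 0.0173
grasp_force: 99.3
```

Request:
jog_arm(
  gripper=[0.01, 0.01, 0.01, 0.01],
  linear=[
    [-0.0008, 0, 0],
    [-0.0008, 0, 0],
    [-0.0008, 0, -0.001],
    [-0.0008, 0, -0.001],
  ],
  twist=[
    [0, 0, 0],
    [0, 0, 0],
    [0, 0, 0],
    [0, 0, 0],
  ],
)

```text
clock: 13.13
ee_pos: [0.6055, 0.1569, 0.1552]
eef_rot: [179.8, -0.0, 84.7]
contact_force: [-3.1, -1.2, 9.4]
width: 0.0171
grasp_force: 99.4
```

Request:
jog_arm(
  gripper=[0.01, 0.01, 0.01],
  linear=[
    [0, 0, -0.001],
    [0, 0, -0.001],
    [0, 0, -0.001],
  ],
  twist=[
    [0, 0, 0],
    [0, 0, 0],
    [0, 0, 0],
  ],
)

```text
clock: 13.38
ee_pos: [0.6055, 0.1569, 0.1545]
eef_rot: [179.8, -0.0, 84.7]
contact_force: [-4.3, -0.2, 10.8]
width: 0.0171
grasp_force: 99.4
```

Request:
jog_arm(
  gripper=[0.01, 0.01, 0.01, 0.01],
  linear=[
    [-0.0005, 0, -0.0005],
    [-0.0005, 0, -0.001],
    [-0.0005, 0, -0.001],
    [-0.0005, 0, -0.001],
  ],
  twist=[
    [0, 0, 0],
    [0, 0, 0],
    [0, 0, 0],
    [0, 0, 0],
  ],
)

```text
clock: 13.72
ee_pos: [0.6054, 0.1569, 0.1538]
eef_rot: [179.8, -0.0, 84.7]
contact_force: [-3.4, -0.9, 11.0]
width: 0.0175
grasp_force: 99.5
```

Request:
jog_arm(
  gripper=[0.01, 0.01, 0.01, 0.01],
  linear=[
    [0, 0, -0.0005],
    [0, 0, -0.001],
    [0, 0, -0.001],
    [0, 0, -0.001],
  ],
  twist=[
    [0, 0, 0],
    [0, 0, 0],
    [0, 0, 0],
    [0, 0, 0],
  ],
)

```text
clock: 14.05
ee_pos: [0.6054, 0.1569, 0.1532]
eef_rot: [179.8, -0.0, 84.7]
contact_force: [-4.6, -1.4, 12.8]
width: 0.0172
grasp_force: 99.8
```

```bash
cat > avg.py <<'E'
from h import *
A=[]
for i in range(10):
    r.get_image("wrist");s=r.state();A.append(np.r_[s["ee_pos"]*1000,s["contact_force"],s["torque"],s["clock"]])
A=np.array(A);print(A.mean(0).round(2),A[:,5].std().round(2),A[:,2].std().round(3))
E
python3 avg.py
```

```text
[ 6.0545e+02  1.5691e+02  1.5323e+02 -4.5900e+00 -1.0900e+00  1.2650e+01
 -2.9000e-01  1.1600e+00  1.0000e-02  1.4320e+01] 0.44 0.012
```

Request:
jog_arm(
  gripper=[0.01, 0.01, 0.01, 0.01],
  linear=[
    [0, 0, -0.0005],
    [0, 0, -0.0008],
    [0, 0, -0.0008],
    [0, 0, -0.0008],
  ],
  twist=[
    [0, 0, 0],
    [0, 0, 0],
    [0, 0, 0],
    [0, 0, 0],
  ],
)

```text
clock: 14.88
ee_pos: [0.6055, 0.1569, 0.1527]
eef_rot: [179.7, -0.0, 84.7]
contact_force: [-4.8, -1.1, 14.0]
width: 0.0173
grasp_force: 100.0
```

```bash
python3 avg.py
```

```text
[ 6.0545e+02  1.5691e+02  1.5274e+02 -5.1500e+00 -1.0400e+00  1.4510e+01
 -3.1000e-01  1.3100e+00 -1.0000e-02  1.5160e+01] 0.7 0.022
```

On the last step the force rose 3.8 N per mm of travel, at least the platform's own stiffness, so the plug is hard on its stop with the platform at about -4.5 mm. Next is the tug upward.

Request:
jog_arm(
  gripper=[0.01, 0.01, 0.01, 0.01, 0.01, 0.01],
  linear=[
    [0.0005, 0, 0.002],
    [0.001, 0, 0.004],
    [0.001, 0, 0.006],
    [0.001, 0, 0.008],
    [0.001, 0, 0.008],
    [0.001, 0, 0.008],
  ],
  twist=[
    [0, 0, 0],
    [0, 0, 0],
    [0, 0, 0],
    [0, 0, 0],
    [0, 0, 0],
    [0, 0, 0],
  ],
)

```text
clock: 15.88
ee_pos: [0.6056, 0.1569, 0.1587]
eef_rot: [179.9, -0.0, 84.7]
contact_force: [-2.7, -0.2, 6.3]
width: 0.0172
grasp_force: 99.3
```

Request:
jog_arm(
  gripper=[0.01, 0.01, 0.01, 0.01],
  linear=[
    [0, 0, 0.001],
    [0, 0, 0.003],
    [0, 0, 0.004],
    [0, 0, 0.004],
  ],
  twist=[
    [0, 0, 0],
    [0, 0, 0],
    [0, 0, 0],
    [0, 0, 0],
  ],
)

```text
clock: 16.22
ee_pos: [0.6055, 0.1568, 0.1616]
eef_rot: [179.9, -0.0, 84.7]
contact_force: [-0.2, -0.4, 0.4]
width: 0.0175
grasp_force: 98.4
```

```bash
python3 avg.py
```

```text
[ 6.0547e+02  1.5679e+02  1.6158e+02  1.8300e+00 -2.7000e-01 -2.5000e-01
 -9.0000e-02 -3.8000e-01  1.0000e-02  1.6490e+01] 0.42 0.067
```

Request:
jog_arm(
  gripper=[0.01, 0.01, 0.01, 0.01],
  linear=[
    [0, 0, 0.001],
    [0, 0, 0.002],
    [0, 0, 0.003],
    [0, 0, 0.003],
  ],
  twist=[
    [0, 0, 0],
    [0, 0, 0],
    [0, 0, 0],
    [0, 0, 0],
  ],
)

```text
clock: 17.05
ee_pos: [0.6048, 0.1567, 0.1639]
eef_rot: [-180.0, 0.0, 84.7]
contact_force: [5.4, 0.1, -6.5]
width: 0.0169
grasp_force: 98.0
```

```bash
python3 avg.py
```

```text
[ 6.0471e+02  1.5675e+02  1.6412e+02  5.0600e+00  1.0000e-02 -7.4600e+00
 -1.0000e-02 -1.2500e+00  0.0000e+00  1.7320e+01] 0.49 0.11
```

Locked: the force follows the platform spring (2.8 N/mm), so the platform is at about +2.3 mm. I'll lift a bit further to 3.5 mm.

Request:
jog_arm(
  gripper=[0.01, 0.01, 0.01, 0.01, 0.01, 0.01],
  linear=[
    [0.0008, 0, 0.0005],
    [0.0008, 0, 0.001],
    [0.0008, 0, 0.0015],
    [0.0008, 0, 0.0015],
    [0.0008, 0, 0.0015],
    [0.0008, 0, 0.0015],
  ],
  twist=[
    [0, 0, 0],
    [0, 0, 0],
    [0, 0, 0],
    [0, 0, 0],
    [0, 0, 0],
    [0, 0, 0],
  ],
)

```text
clock: 18.05
ee_pos: [0.6049, 0.1567, 0.1654]
eef_rot: [-179.9, 0.0, 84.7]
contact_force: [3.2, 0.3, -10.8]
width: 0.0175
grasp_force: 97.8
```

```bash
python3 avg.py
```

```text
[ 6.0492e+02  1.5674e+02  1.6561e+02  2.6100e+00  7.0000e-02 -1.1440e+01
  2.0000e-02 -7.3000e-01  0.0000e+00  1.8320e+01] 0.77 0.071
```

Request:
jog_arm(
  gripper=[0.01, 0.01, 0.01, 0.01, 0.01, 0.01],
  linear=[
    [0, 0, -0.001],
    [0, 0, -0.002],
    [0, 0, -0.003],
    [0, 0, -0.0043],
    [0, 0, -0.0043],
    [0, 0, -0.0043],
  ],
  twist=[
    [0, 0, 0],
    [0, 0, 0],
    [0, 0, 0],
    [0, 0, 0],
    [0, 0, 0],
    [0, 0, 0],
  ],
)

```text
clock: 19.05
ee_pos: [0.6051, 0.1568, 0.1623]
eef_rot: [-180.0, -0.0, 84.7]
contact_force: [-2.5, 0.1, -1.2]
width: 0.0171
grasp_force: 98.9
```

```bash
python3 avg.py
```

```text
[ 6.0519e+02  1.5683e+02  1.6198e+02 -3.1700e+00 -6.0000e-02 -7.2000e-01
 -5.0000e-02  8.1000e-01  1.0000e-02  1.9320e+01] 0.41 0.175
```

Near zero vertical load. Next: release.

Request:
jog_arm(
  gripper=[0.02, 0.025, 0.03, 0.04, 0.045, 0.05, 0.05, 0.05],
  linear=[
    [-0.0006, 0, 0],
    [-0.0006, 0, 0],
    [-0.0006, 0, 0],
    [-0.0006, 0, 0],
    [-0.0006, 0, 0],
    [-0.0006, 0, 0],
    [-0.0006, 0, 0],
    [-0.0006, 0, 0],
  ],
  twist=[
    [0, 0, 0],
    [0, 0, 0],
    [0, 0, 0],
    [0, 0, 0],
    [0, 0, 0],
    [0, 0, 0],
    [0, 0, 0],
    [0, 0, 0],
  ],
  squeeze=40,
)

```text
clock: 20.22
ee_pos: [0.6051, 0.1568, 0.1618]
eef_rot: [180.0, -0.0, 84.7]
contact_force: [0.2, 0.1, 0.0]
width: 0.0499
grasp_force: 0.0
```

Request:
jog_arm(
  gripper=[0.05, 0.05, 0.05, 0.05, 0.05, 0.05, 0.05, 0.05],
  linear=[
    [0, 0, 0.005],
    [0, 0, 0.02],
    [0, 0, 0.04],
    [0, 0, 0.06],
    [0, 0, 0.09],
    [0, -0.02, 0.11],
    [0, -0.05, 0.11],
    [0, -0.07, 0.11],
  ],
  twist=[
    [0, 0, 0],
    [0, 0, 0],
    [0, 0, 0],
    [0, 0, 0],
    [0, 0, 0],
    [0, 0, 0],
    [0, 0, 0],
    [0, 0, 0],
  ],
)

```text
clock: 20.88
ee_pos: [0.6063, 0.0856, 0.2748]
eef_rot: [179.7, 0.0, 84.7]
contact_force: [-0.6, -0.2, -0.6]
width: 0.05
grasp_force: 0.0
```

Request:
jog_arm(
  gripper=[0.05, 0.05, 0.05, 0.05],
  linear=[
    [0, 0, 0],
    [0, 0, 0],
    [0, 0, 0],
    [0, 0, 0],
  ],
  twist=[
    [0, 0, 0],
    [0, 0, 0],
    [0, 0, 0],
    [0, 0, 0],
  ],
)

```text
clock: 21.22
ee_pos: [0.6047, 0.0876, 0.2715]
eef_rot: [-180.0, -0.0, 84.7]
contact_force: [0.0, -0.0, 0.1]
width: 0.05
grasp_force: 0.0
```

```bash
python3 - <<'E'
from h import *
st=r.state();w=r.get_image("wrist");s=r.get_image("scene")
print(st["clock"],st["ee_pos"],st["contact_force"],st["width"])
cv2.imwrite("pics/w6.png",np.hstack([cv2.resize(w[0:240,136:376],(400,400)),cv2.resize(s[140:220,260:340],(400,400),interpolation=cv2.INTER_CUBIC)]))
E
```

```text
21.2167 [0.60474566 0.08756451 0.27149785] [ 0.04800237 -0.01800171  0.14636292] 0.05002945306473317
```

View pics/w6.png

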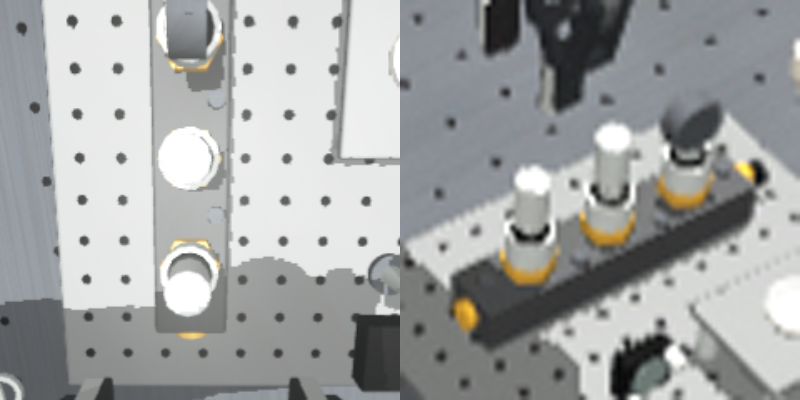

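The plug stands in the middle fitting, crop (188,158) in the wrist view. In the scene view it sits about as high as its home neighbour, and the gripper is clear.

```bash
python3 -c "
from workcell import r
print(r.sign_off())"
```

```text
the job is handed in; nothing more can be done
None
```

The blanking plug was pushed onto its stop in the open fitting and tugged until the platform rose about 3.5 mm (both judged from the force readings). It then stayed locked when I let go, and the job was handed in at about 21 s with the gripper clear and the platform floating freely.

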